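# Run a board on the hand test fixture

## Robot

A 6-joint arm with a two-finger parallel gripper is mounted at the origin on a cart in front of the work surface, level with it; the furniture and walls round the work are solid. World frame = base frame: x ahead of the robot, y to its left, z up, the work surface at z = 0. Lengths are in m, angles in rad, forces in N, time in s.
With the tool pointing down it reaches from about 0.425 to 0.95 m from the base axis. Payload 14.7 kg.
Tool frame: the origin (TCP) lies midway between the tips of the shut fingers; the grasp point (between the pads) lies ctrl.grasp_offset behind it (ctrl.grasp_offset is the distance from the TCP to the grasp point, in m); z points along the fingers, y is the line along which they close (so a half turn about z gives the same grasp; the last joint's range is limited). The gripper opens to 85 mm and grips with 20 to 120 N. Pads are 22 mm wide; open, the fingers measure 114 mm over their backs; the gripper's body (76 mm by 85 mm) begins 54 mm behind the grasp point. The pads swing forward as they close: fully open they stand 13 mm farther back than shut.
Start: joints at [-1.365, 0.48, 1.596, -0, 1.065, -0.047], TCP at [0.163, -0.629, 0.231] pointing down, gripper open.
Joint ranges: [-2.75, 2.75], [-0.82, 2.05], [0.23, 2.67], [-1.56, 4.7], [0.09, 2.69], [-2.92, 2.92]. Speed limits (rad/s): [1.89, 1.89, 2.39, 3.01, 3.01, 3.01].

## Interface

Orientations are given as a unit quaternion [x, y, z, w].
In Python, from workcell import status, capture, ctrl, models gives the robot as it stands.
- The arm moves only by the shell command python3 -m crank 'ROWS' [OPENING] [FORCE]. ROWS is JSON, one flat list of numbers, 6 for each row, row after row: the shift along the tool's x, y, z in m, then the turn, a rotation vector about the tool's x, y, z in degrees. In form: [x, y, z, wx, wy, wz, x, y, z, wx, wy, wz, ...]. A call has 1 to 12 rows; each row shifts and turns the commanded pose from where the row before left it, along the tool's axes as they then stand; what a row does not reach is not made up. A row lasts 1/8 s, in which the tool goes at most 62.5 mm and 10.7 degrees, less where a joint would pass 70% of its speed; a pose out of reach is approached as far as the arm can. A call with a gripper value outside its range is refused whole. OPENING is the closure, from -1 (fully open) to 1 (shut), set as the call begins (- or left out, the last holds). The fingers move at their own pace and stop on an object; FORCE is the grip in N (left out, the last holds). Time passes only in rows, so rows that do not move let the fingers close. It gives the time, the measured TCP pose, the force, the opening and the grip force at its end, in the units of the state.
- status.observe(): the state, without advancing time (a new reading comes with each control period).
- capture(name): name is "side" or "top"; returns a dict with "color" (384x512x3 uint8, blue, green, red), "z_map" (384x512 float32, m along the optical axis (not along the pixel's ray), 0 where there is no reading), "intrinsics" (3x3 intrinsics, pixels), "R" (3x3) and "t" (3): a world point X has camera coordinates R X + t. Camera axes: x right, y down, z forward; pixel columns grow to the right and rows downward; lengths in m; the calibration is good to about 2 mm. A picture is of the moment at which its call begins.
- ctrl.close_job(): hands the job in; it is judged then, once.
Trained networks look in a picture, given as the dict that the camera call returned (one of the last four; its "shot" number tells which), for a name from the list of things; names that differ only in an ending like _2 or _b are one class to them, and where a whole thing is asked for, a point or a joint stands for the part that bears it (a point fixed in the world has none). Each returns a list of dicts, best first, with "conf" (0 to 1); they miss things now and then, are a little off and sometimes report something else, mostly with a low value. They report only what shows in the picture. A call takes as long as a camera call.
- models.spot_in(target, picture): "rect" ([left, top, right, bottom] in pixels, round what is visible of it).
- models.pinpoint(target, picture): "location" ([column, row] in pixels: a listed point, or the origin of a listed thing).
The state is a dict: "time_s": time; "q": joint angles; "dq": joint speeds; "effort": joint torques, N m; "position": TCP position; "ee_rot": TCP orientation; "wrist_force": force on the tool from outside, world axes, zero at the start; "wrist_torque": the same for the moment, N m; "opening": finger opening in m; "finger_force": force on a finger pad.
Only numpy, scipy, OpenCV 4.12 (cv2) and the standard library are available. Lean on these libraries where they do the work, as an engineer would, in place of code of your own. Each camera call takes 0.05 s, during which the arm holds its last target. There are 200 camera calls.

## Task

A circuit board lies in the nest of the bench test fixture. With your fingertips, push the fixture's lid down until its front catch snaps over it and keeps it shut by itself, then tip the rocker switch over to its other side to power the board, and then press the big round start button all the way down and let it come back up. Leave the lid latched and the power on; keep off the small round stop button and the board, and do not pick up or shift anything lying around.

Things in the scene. Friction and masses are not known exactly. Their poses are not given: they have to be found in the camera images.
- fixture: test fixture: grey box with aluminium top, 220 (x) x 200 (y) x 50 mm, fixed to the bench; origin at its underside's centre, z up, front towards -x; offsets below are in this frame (mm). Right part (centre line y = -35): test bay with nest, board, lid. Left part (y = +67): black control strip, face at z = 51.5, with from the front: start button (x = -74), rocker (x = -12), stop button (x = +56)
- lid (a joint): lid angle: 0 = shut, level; grows as it opens; starts 0.28 to 0.46; stiff hinge (x = 95, z = 78) holds it where left. Aluminium frame, clear window, 180 mm long, 124 wide, top z = 85 when shut. The last 0.07 rad takes up to about 8 N down on the front bar; the catch snaps at 0.005, the stop is at -0.006: press on to 12 to 20 N. Caught it rests at 0.003 to 0.015, uncaught it springs up to 0.065
- lid_press (a point): point on the top of the lid's front bar (30 mm wide bar), midway across, 160 mm from the hinge and 20 mm from the front edge: where to push; moves with the lid. Shut, it lies at fixture x = -65, y = -35, z = 85 mm
- catch (a joint): angle of the steel spring catch at the middle of the fixture's front edge: 0 = hook in place, about 0.2 when pushed aside by the lid's striker bar, then it springs back. The hook stands up to z = 95 mm at x = -91 to -107, just in front of the lid; pressing its thumb tab (farther towards -x) would release the lid
- nest (a joint): how far the sprung white nest plate under the board has been pushed down (m): 0 with the lid open, about 0.0035 when the lid is latched and its four rods press the board onto the test pins
- power (a joint): rocker switch angle: 0 = off (the end nearer the fixture's front is down, the far end stands up), 0.34 = on (far end down). It snaps over the middle and stays; about 4 N on the raised end. Dished grey rocker 42 mm long (along fixture x) and 22 mm wide
- rocker_far_end (a point): point on the top face of the rocker's far half, 16 mm from its pivot and 5 mm from its end: press here. About fixture z = 66 mm when off and 61 mm when on (the far half then lies level, still 4.5 mm above the bezel round it)
- start (a joint): travel of the big round start button (m): 0 = up, 0.006 = fully down, sprung, 5 N fully down; 26 mm diameter, stands in a 42 mm round housing 12 mm high
- start_top (a point): centre of the top face of the start button; when up at fixture z = 69.5 mm, 6 mm above its housing's rim
- stop (a joint): travel of the small round stop button (m): 0 = up; 12 mm diameter in a 28 mm housing: not to be pressed
- stop_top (a point): centre of the top face of the stop button
- dut: the green circuit board under test, 90 x 62 x 14 mm, loose in the nest under the lid; origin at the centre of its underside
- tip_box: black box of soldering tips, 36 x 68 x 30 mm, on the bench to the right; bystander, origin at its underside centre
- tweezers: fine steel tweezers, 119 x 13 x 8 mm, lying on the bench to the right, near its front edge; bystander, origin at its underside centre
- cutters: small side cutters with black handles, 127 x 30 x 9 mm, lying at the front edge of the bench; bystander, origin at its underside centre

How it is judged:
On the way, in this order (a step that is already met when the one before it is completed fails the run):
1. the lid is shut, held by the catch with no finger on it, the board pressed down, the power still off (value of joint lid below 0.022 rad and value of joint catch below 0.06 rad and value of joint nest above 0.002 m and contact force between the fingers and lid below 0.5 N and value of joint power below 0.1 rad), for 0.2 s.
2. the rocker is over on its on side, the lid still latched (value of joint lid below 0.022 rad and value of joint catch below 0.06 rad and value of joint nest above 0.002 m and value of joint power above 0.27 rad and value of joint start below 0.002 m), for 0.2 s.
3. the start button is pressed down, with the lid latched and the power on (value of joint lid below 0.022 rad and value of joint catch below 0.06 rad and value of joint nest above 0.002 m and value of joint power above 0.27 rad and value of joint start above 0.0045 m), for 0.05 s.
At the end, for the whole second after the job is handed in: The lid is latched (below 0.022 rad, catch back within 0.06 rad of its place, nest pushed down by more than 2 mm), the rocker is on (above 0.27 rad), the start button has been pressed by at least 4.5 mm and is up again (below 1.5 mm), the stop button is up, and the board is at rest in the nest (value of joint lid below 0.022 rad and value of joint catch below 0.06 rad and value of joint nest above 0.002 m and value of joint power above 0.27 rad and value of joint each of start, stop below 0.0015 m and linear speed of dut below 0.02 m/s); the robot touches nothing.
It fails at once if power was switched on with the lid not latched, or start was pressed before the power was on ((value of joint power above 0.17 rad and value of joint lid above 0.03 rad) or (value of joint start above 0.003 m and value of joint power below 0.17 rad)).
It fails at once if the stop button was pressed (value of joint stop above 0.002 m).
It fails at once if the lid was lifted instead of pushed down (value of joint lid above 0.56 rad).
It fails at once if the fingers pushed on the board under test, or it was taken or knocked out of its nest (contact force between the fingers and dut above 1 N or distance of dut from where it was at the start of the episode above 0.012 m).
It fails at once if a thing lying on the bench (tip box, tweezers, side cutters) was picked up or shifted by more than 25 mm (distance of any of tip_box, tweezers, cutters from where it was at the start of the episode above 0.025 m).
It also fails if it takes over 43 s, if anything falls off the work surface, if the arm or the gripper's body presses on something with over 40 N, if the wrist force passes 120 N, or if a joint passes its speed limit or range.

## Working session

There is one attempt and no reset: what is moved stays moved. The work goes in short steps, Python scripts to look and compute and a shell command to move; the robot and the scene stay as the last step left them, time stands still between calls to the robot, and variables do not carry over. Pictures are saved under pics/ and viewed, at most 10 in all, crops included, and the job is handed in when it is done.

```bash
mkdir -p pics
cat > h.py <<'E'
import numpy as np, cv2
from workcell import status, capture, ctrl, models
def world(p,c,r,k=2):
    c=int(round(c));r=int(round(r))
    w=p["z_map"][max(r-k,0):r+k+1,max(c-k,0):c+k+1]; z=np.median(w[w>0])
    K=p["intrinsics"]; cam=np.array([(c-K[0,2])/K[0,0]*z,(r-K[1,2])/K[1,1]*z,z])
    return p["R"].T@(cam-p["t"])
def pix(p,X):
    c=p["R"]@np.array(X)+p["t"]; u=p["intrinsics"]@c; return u[:2]/u[2]
E
python3 - <<'E'
from h import *
s=status.observe(); print({k:np.round(s[k],3) for k in s})
for n in("side","top"):
    p=capture(n); im=p["color"].copy()
    for t in("fixture","lid_press","rocker_far_end","start_top","stop_top","catch","dut"):
        for d in models.pinpoint(t,p)[:1]:
            c,r=d["location"]; print(n,t,round(d["conf"],2),np.round([c,r]),np.round(world(p,c,r),4)); cv2.circle(im,(int(c),int(r)),2,(0,0,255),-1)
    cv2.imwrite(f"pics/{n}0.png",im); np.savez(f"{n}0.npz",**{k:p[k] for k in("color","z_map","intrinsics","R","t")})
    print(-p["R"].T@p["t"])
E
```

```text
{'time_s': np.float64(0.0), 'q': array([-1.365,  0.481,  1.597, -0.   ,  1.065, -0.047]), 'dq': array([-0.001,  0.   , -0.001, -0.001, -0.003,  0.   ]), 'effort': array([ 4.0000e-03, -9.5063e+01, -4.3017e+01,  0.0000e+00,  1.3000e-02,
        0.0000e+00]), 'position': array([ 0.162, -0.629,  0.231]), 'ee_rot': array([ 0.992,  0.126, -0.   , -0.001]), 'wrist_force': array([ 0.058,  0.512, -0.077]), 'wrist_torque': array([ 0.039,  0.027, -0.002]), 'finger_force': np.float64(0.0), 'opening': np.float64(0.085)}
side fixture 0.85 [242. 197.] [0.5426 0.045  0.0541]
side lid_press 0.59 [228. 163.] [0.5216 0.0669 0.1414]
side rocker_far_end 0.6 [229. 161.] [0.53   0.078  0.1396]
side start_top 0.46 [202. 172.] [0.5039 0.1853 0.0709]Traceback (most recent call last):
  File "<stdin>", line 6, in <module>
ValueError: it knows: cutters, dut, fixture, lid_press, rocker_far_end, start_top, stop_top, tip_box, tweezers
```

Run:
```python
from h import *
for n in("side","top"):
    p=capture(n); im=p["color"].copy()
    for t in("fixture","lid_press","rocker_far_end","start_top","stop_top","dut"):
        for d in models.pinpoint(t,p)[:2]:
            c,r=d["location"]; print(n,t,round(d["conf"],2),np.round([c,r]),np.round(world(p,c,r),4)); cv2.circle(im,(int(c),int(r)),2,(0,0,255),-1)
    cv2.imwrite(f"pics/{n}0.png",im); np.savez(f"{n}0.npz",**{k:p[k] for k in("color","z_map","intrinsics","R","t")})
    print(-p["R"].T@p["t"])
```

```text
side fixture 0.86 [242. 195.] [0.546  0.0506 0.0557]
side lid_press 0.91 [228. 162.] [0.5233 0.07   0.1422]
side rocker_far_end 0.6 [226. 166.] [0.5377 0.1109 0.1106]
side start_top 0.6 [204. 174.] [0.5054 0.1768 0.0684]
side dut 0.49 [243. 184.] [0.5706 0.088  0.0607]
side dut 0.35 [263. 286.] [ 0.4569 -0.1808 -0.0009]
[ 0.18563134 -0.60396909  0.51132335]
top fixture 0.92 [210. 191.] [0.5479 0.1156 0.132 ]
top lid_press 0.63 [219. 198.] [0.5308 0.0949 0.1405]
top rocker_far_end 0.69 [177. 184.] [0.5796 0.2011 0.066 ]
top start_top 0.51 [180. 220.] [0.4937 0.1879 0.0728]
top stop_top 0.42 [175. 162.] [0.6315 0.2078 0.0715]
top dut 0.19 [177. 184.] [0.5796 0.2011 0.066 ]
[0.34511623 0.0151595  0.96809578]
```

View pics/top0.png

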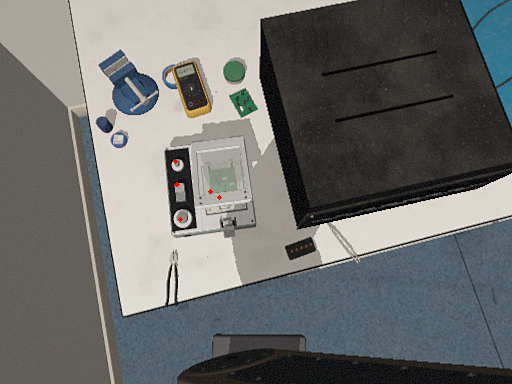

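View pics/side0.png

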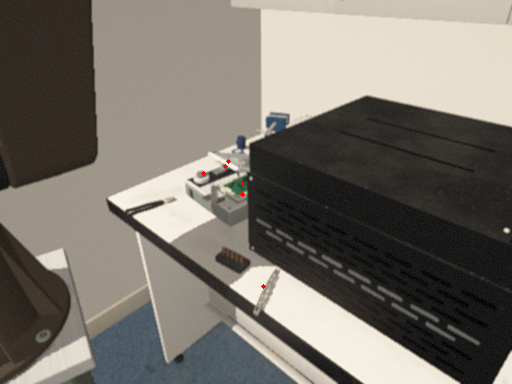

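The top picture shows the fixture at about (165–257, 135–237). The start housing is near (183,217), the rocker near (180,192), the stop near (177,163) and the catch near (229,225). A tall black box stands to the right. Next I refine the pose from an enlarged crop and the depth map.

Run:
```python
from h import *
from scipy.optimize import minimize
p=dict(np.load("top0.npz")); K=p["intrinsics"]; Z=p["z_map"]
v,u=np.mgrid[0:384,0:512]
C=np.stack([(u-K[0,2])/K[0,0]*Z,(v-K[1,2])/K[1,1]*Z,Z],-1); W=(C-p["t"])@p["R"]
m=(W[...,2]>.15)&(u>250)&(v<240)&(Z>0); b=W[m]; print("box z",np.percentile(b[:,2],[5,50,95]))
t=b[b[:,2]>np.median(b[:,2])-.01]; print("box corners",np.round(cv2.boxPoints(cv2.minAreaRect(t[:,:2].astype(np.float32))),3))
roi=(u>155)&(u<265)&(v>125)&(v<245)&(Z>0)
f=W[roi&(W[...,2]>.04)&(W[...,2]<.060)]
r=cv2.minAreaRect(f[:,:2].astype(np.float32)); print("rect",r, np.round(cv2.boxPoints(r),3))
bench=W[roi&(W[...,2]<.02)]; print("bench z",np.median(bench[:,2]),"top z",np.median(f[:,2]))
# housings
for n,z0,z1,box in(("start",.058,.075,(168,200,204,235)),("stop",.058,.08,(165,195,150,174)),("rocker",.054,.072,(168,192,176,203))):
    mm=(u>box[0])&(u<box[1])&(v>box[2])&(v<box[3])&(W[...,2]>z0)&(W[...,2]<z1); q=W[mm]; 
    c,rad=cv2.minEnclosingCircle(q[:,:2].astype(np.float32)); print(n,len(q),np.round(q.mean(0),4),np.round(c,4),round(rad,4),q[:,2].max())
im=cv2.resize(p["color"][120:250,150:270],None,fx=5,fy=4.6,interpolation=cv2.INTER_CUBIC)
im=cv2.resize(p["color"][125:245,150:270],None,fx=5,fy=5,interpolation=cv2.INTER_CUBIC); cv2.imwrite("pics/crop0.png",im)
```

```text
box z [0.20181296 0.2540833  0.25622301]
box corners [[ 0.49  -0.081]
 [ 0.589 -0.493]
 [ 0.987 -0.397]
 [ 0.887  0.015]]
rect ((0.5768439769744873, 0.12932740151882172), (0.2302437722682953, 0.19881008565425873), 8.641587257385254) [[0.448 0.21 ]
 [0.478 0.014]
 [0.706 0.048]
 [0.676 0.245]]
bench z -0.000699264738599155 top z 0.05024065832590843
start 255 [0.5005 0.1845 0.0663] [0.5013 0.1857] 0.0209 0.07498481111718047
stop 103 [0.629  0.2048 0.0642] [0.6294 0.2047] 0.0141 0.07481465488171767
rocker 266 [0.562  0.1937 0.0598] [0.5635 0.1908] 0.0289 0.06918480523168312
```

View pics/crop0.png

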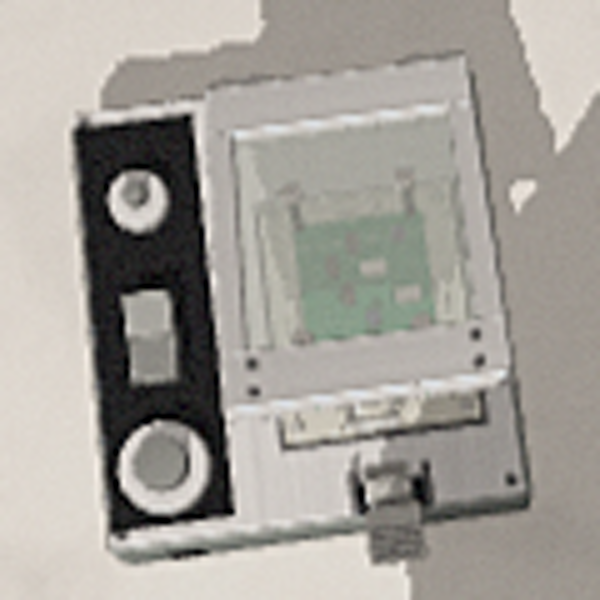

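Yaw comes out at about 8.65° and the fixture origin at about (0.584, 0.130); start and stop lie 130 mm apart, as they should. The box top is at z 0.254, so I shut the fingers, rise and swing over.

```bash
python3 -m crank '[0,0,-0.06,0,0,0, 0,0,-0.06,0,0,0, 0.045,-0.035,0,0,0,0, 0.045,-0.035,0,0,0,0, 0.045,-0.035,0,0,0,0, 0.045,-0.035,0,0,0,0, 0.045,-0.035,0,0,0,0, 0.045,-0.035,0,0,0,0, 0.045,-0.035,0,0,0,0, 0.045,-0.035,0,0,0,0, 0,0,0,0,0,0]' 1 40
```

```text
time_s: 2.38
position: [0.443, -0.2653, 0.3514]
ee_rot: [0.992, 0.128, 0.0, -0.0]
wrist_force: [0.3, -1.5, 0.1]
opening: -0.0001
finger_force: 0.0
```

```bash
python3 -m crank '[0.024,-0.0455,0,0,0,0, 0.024,-0.0455,0,0,0,0, 0.024,-0.0455,0,0,0,0, 0.024,-0.0455,0,0,0,0, 0.024,-0.0455,0,0,0,0, 0.024,-0.0455,0,0,0,0, 0.024,-0.0455,0,0,0,0, 0,0,0.05,0,0,6, 0,0,0.05,0,0,0, 0,0,0,0,0,0, 0,0,0,0,0,0]'
cat >> h.py <<'E'
from scipy.spatial.transform import Rotation as Rn
O=np.array([.584,.130,0]); F=Rn.from_euler("z",8.65,degrees=True)
def here():
    s=status.observe(); T=Rn.from_quat(s["ee_rot"]); P=np.array(s["position"])
    print("t",s["time_s"],"fix mm",np.round(F.inv().apply(P-O)*1000,1),"toolx yaw",np.degrees(np.arctan2(*T.as_matrix()[1::-1,0])),"F",np.round(s["wrist_force"],1)); return P,T
def go(x,y,z):
    P,T=here(); print("delta tool mm",np.round(T.inv().apply(O+F.apply(np.array([x,y,z])/1000)-P)*1000,1))
E
python3 -c "
from h import *; go(-55,-35,150)"
```

```text
time_s: 3.75
position: [0.525, 0.0817, 0.253]
ee_rot: [0.997, 0.074, 0.001, 0.0]
wrist_force: [0.6, 0.2, -0.2]
opening: 0.0001
finger_force: 0.0
t 3.75 fix mm [-65.5 -38.9 253. ] toolx yaw 8.45379076158273 F [ 0.6  0.2 -0.2]
delta tool mm [ 10.4  -3.9 103. ]
```

```bash
python3 -m crank '[0.005,-0.004,0.05,0,0,0, 0.005,0,0.045,0,0,0, 0,0,0,0,0,0, -0.001,0,0.01,0,0,0, -0.001,0,0.01,0,0,0, -0.001,0,0.01,0,0,0, -0.002,0,0.01,0,0,0, -0.002,0,0.01,0,0,0, -0.001,0,0.01,0,0,0, 0,0,0,0,0,0]'; python3 -c "
from h import *; go(-65,-35,85)"
```

```text
time_s: 5.0
position: [0.525, 0.0864, 0.0954]
ee_rot: [0.997, 0.074, -0.001, 0.0]
wrist_force: [-0.0, 0.1, 0.2]
opening: 0.0
finger_force: 0.0
t 5.0 fix mm [-64.9 -34.2  95.4] toolx yaw 8.485673819073968 F [-0.   0.1  0.2]
delta tool mm [-0.1  0.8 10.4]
```

```bash
python3 -m crank '[0,0,0.003,0,0,0, 0,0,0.003,0,0,0, 0,0,0,0,0,0]'; python3 -m crank '[0,0,0.002,0,0,0, 0,0,0.001,0,0,0, 0,0,0,0,0,0]'
```

```text
time_s: 5.38
position: [0.5254, 0.0865, 0.0904]
ee_rot: [0.997, 0.074, -0.0, 0.0]
wrist_force: [-0.4, -0.1, 1.7]
opening: -0.0001
finger_force: 0.8
time_s: 5.75
position: [0.5253, 0.0864, 0.0874]
ee_rot: [0.997, 0.074, -0.0, -0.0]
wrist_force: [-3.0, -0.6, 3.6]
opening: 0.0
finger_force: 1.8
```

```bash
python3 -m crank '[0,0,0.001,0,0,0, 0,0,0.001,0,0,0, 0,0,0,0,0,0]'; python3 -m crank '[0,0,0.001,0,0,0, 0,0,0,0,0,0]'
```

```text
time_s: 6.12
position: [0.5256, 0.0865, 0.0853]
ee_rot: [0.997, 0.074, 0.0, -0.0]
wrist_force: [-0.1, -0.5, 0.8]
opening: 0.0001
finger_force: 0.0
time_s: 6.38
position: [0.5257, 0.0865, 0.0844]
ee_rot: [0.997, 0.074, 0.0, -0.0]
wrist_force: [-2.1, -0.4, 4.7]
opening: -0.0001
finger_force: 2.8
```

```bash
python3 -m crank '[0,0,0.001,0,0,0, 0,0,0,0,0,0]'; python3 -m crank '[0,0,0.001,0,0,0, 0,0,0,0,0,0]'
```

```text
time_s: 6.62
position: [0.5257, 0.0865, 0.0836]
ee_rot: [0.997, 0.074, 0.0, -0.0]
wrist_force: [-4.0, -0.3, 10.2]
opening: 0.0002
finger_force: 5.0
time_s: 6.88
position: [0.5257, 0.0865, 0.083]
ee_rot: [0.997, 0.074, 0.0, -0.0]
wrist_force: [-5.2, -0.8, 17.2]
opening: 0.0004
finger_force: 8.6
```

```bash
python3 -m crank '[0,0,-0.003,0,0,0, 0,0,-0.02,0,0,0, 0,0,-0.05,0,0,0, 0,0,-0.05,0,0,0, 0,0,-0.03,0,0,0, 0,0,0,0,0,0]'
python3 - <<'E'
from h import *
for n in("top","side"):
    p=capture(n)
    for X in((-65,-60,85),(-70,-35,85),(-65,-10,85),(-85,-35,85),(-70,10,85),(60,20,85)):
        c=pix(p,O+F.apply(np.array(X)/1e3)); print(n,X,np.round(c),np.round(F.inv().apply(world(p,*c,1)-O)*1e3,1))
    if n=="top": cv2.imwrite("pics/top1.png",cv2.resize(p["color"][125:245,150:270],None,fx=5,fy=5,interpolation=cv2.INTER_CUBIC))
    else: cv2.imwrite("pics/side1.png",cv2.resize(p["color"][110:230,160:310],None,fx=5,fy=5,interpolation=cv2.INTER_CUBIC))
go(5,67,80)
E
```

```text
time_s: 7.62
position: [0.5271, 0.0866, 0.2377]
ee_rot: [0.997, 0.074, 0.002, -0.0]
wrist_force: [-0.1, 1.0, -0.3]
opening: 0.0001
finger_force: 0.0
top (-65, -60, 85) [236. 205.] [-209.   -73.3  758.8]
top (-70, -35, 85) [225. 208.] [-210.5  -67.4  762. ]
top (-65, -10, 85) [214. 207.] [-209.7  -61.9  764.2]
top (-85, -35, 85) [226. 215.] [-214.4  -67.5  762.4]
top (-70, 10, 85) [206. 211.] [-211.7  -57.8  766.8]
top (60, 20, 85) [195. 157.] [-108.4  -32.2  559.2]
side (-65, -60, 85) [233. 185.] [-64.5 -58.8  83.2]
side (-70, -35, 85) [225. 181.] [-67.6 -31.   83.7]
side (-65, -10, 85) [221. 177.] [-63.2  -8.5  83.9]
side (-85, -35, 85) [220. 183.] [-82.5 -31.1  83.8]
side (-70, 10, 85) [214. 175.] [-69.5  12.6  83.3]
side (60, 20, 85) [252. 158.] [-125.3 -205.5  225.7]
t 7.725 fix mm [-64.4 -34.2 235.1] toolx yaw 8.483467049637325 F [-0.3 -0.4 -0.9]
delta tool mm [  69.  -101.4  155.1]
```

View pics/side1.png

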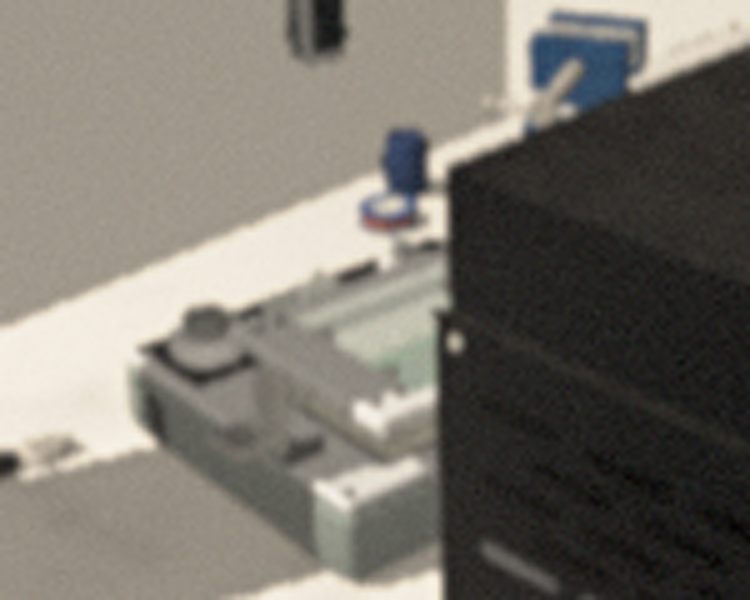

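The lid front bar measures z ≈ 83–84 mm, where 95 would mean uncaught, so the lid is latched. Next is the rocker.

```bash
python3 -m crank '[0.035,-0.05,0.02,0,0,0, 0.034,-0.051,0.025,0,0,0, 0,0,0.05,0,0,0, 0,0,0.05,0,0,0, 0,0,0,0,0,0, 0,0,0,0,0,0]'; python3 -c "
from h import *; go(5,67,70)"
```

```text
time_s: 8.48
position: [0.5771, 0.192, 0.093]
ee_rot: [0.997, 0.074, 0.0, -0.0]
wrist_force: [0.2, 0.8, 0.9]
opening: 0.0002
finger_force: 0.0
t 8.475 fix mm [ 2.5 62.3 93. ] toolx yaw 8.472752483691115 F [0.2 0.8 0.9]
delta tool mm [ 2.5 -4.7 23. ]
```

```bash
python3 -m crank '[0.003,-0.005,0.01,0,0,0, 0,0,0.01,0,0,0, 0,0,0.003,0,0,0, 0,0,0,0,0,0]'; python3 -m crank '[0,0,0.002,0,0,0, 0,0,0.002,0,0,0, 0,0,0.002,0,0,0, 0,0,0.001,0,0,0, 0,0,0,0,0,0]'; python3 -c "
from h import *; go(5,67,61)"
```

```text
time_s: 8.98
position: [0.5787, 0.1973, 0.0691]
ee_rot: [0.997, 0.074, -0.0, 0.0]
wrist_force: [-0.1, -0.3, -0.7]
opening: -0.0002
finger_force: 0.0
time_s: 9.6
position: [0.5786, 0.1973, 0.062]
ee_rot: [0.997, 0.074, -0.0, 0.0]
wrist_force: [-0.6, 0.8, 0.2]
opening: 0.0001
finger_force: 0.0
t 9.6 fix mm [ 4.8 67.4 62. ] toolx yaw 8.486214970567769 F [-0.6  0.8  0.2]
delta tool mm [0.2 0.4 1. ]
```

```bash
python3 -m crank '[0,0,0.001,0,0,0, 0,0,0.0005,0,0,0, 0,0,0,0,0,0]';  python3 -m crank '[0,0,0.001,0,0,0, 0,0,0,0,0,0]'
```

```text
time_s: 9.98
position: [0.5788, 0.1973, 0.061]
ee_rot: [0.997, 0.074, -0.0, -0.0]
wrist_force: [-1.7, 0.3, 5.1]
opening: 0.0001
finger_force: 2.7
time_s: 10.22
position: [0.5789, 0.1974, 0.0608]
ee_rot: [0.997, 0.074, 0.0, -0.0]
wrist_force: [-5.8, -2.1, 19.0]
opening: -0.0002
finger_force: 9.7
```

```bash
python3 -m crank '[0,0,-0.005,0,0,0, 0,0,-0.03,0,0,0, -0.04,0,-0.025,0,0,0, -0.04,0,0,0,0,0, 0,0,0,0,0,0, 0,0,0,0,0,0]'
python3 - <<'E'
from h import *
p=capture("side")
for x in(-28,-20,-12,-4,4):
    c=pix(p,O+F.apply(np.array((x,67,63))/1e3)); print(x,np.round(c),np.round(F.inv().apply(world(p,*c,0)-O)*1e3,1))
for t in("rocker_far_end","start_top"):
    for d in models.pinpoint(t,p)[:1]: print(t,d, np.round(F.inv().apply(world(p,*d["location"],1)-O)*1e3,1))
c=pix(p,O+F.apply(np.array((-70,-35,85))/1e3)); print("lid",np.round(F.inv().apply(world(p,*c,1)-O)*1e3,1))
go(-74,67,72)
E
```

```text
time_s: 10.98
position: [0.5005, 0.1857, 0.12]
ee_rot: [0.997, 0.074, 0.0, -0.0]
wrist_force: [0.1, 0.2, 0.5]
opening: 0.0001
finger_force: 0.0
-28 [216. 170.] [-30.6  61.6  64.8]
-20 [218. 169.] [-19.5  68.3  61.4]
-12 [221. 168.] [-7.9 70.8 59.5]
-4 [223. 167.] [ 2.1 75.6 57.3]
4 [225. 166.] [18.6 89.5 49.5]
rocker_far_end {'location': [232.4, 260.4], 'conf': 0.66} [-179.9 -200.8   11.1]
start_top {'location': [202.7, 172.4], 'conf': 0.46} [-68.7  65.4  70.7]
lid [-66.9 -30.   83. ]
t 11.125 fix mm [-74.   67.6 119.6] toolx yaw 8.478222392537745 F [ 0.4 -0.1 -0.4]
delta tool mm [ 0.   0.6 47.6]
```

The rocker's near end now stands at about 65 mm, higher than the far half, so the power is on. The lid is still at 83 mm. Next is the start button.

```bash
python3 -m crank '[0,0,0.03,0,0,0, 0,0,0.014,0,0,0, 0,0,0,0,0,0, 0,0,0.004,0,0,0, 0,0,0.003,0,0,0, 0,0,0.002,0,0,0, 0,0,0,0,0,0]'; python3 -m crank '[0,0,0.002,0,0,0, 0,0,0.001,0,0,0, 0,0,0,0,0,0]'
```

```text
time_s: 12.0
position: [0.5003, 0.1857, 0.0674]
ee_rot: [0.997, 0.074, 0.001, -0.0]
wrist_force: [-1.1, 0.1, 10.3]
opening: -0.0001
finger_force: 5.5
time_s: 12.38
position: [0.5005, 0.1858, 0.0666]
ee_rot: [0.997, 0.074, 0.001, -0.0]
wrist_force: [-12.7, -6.4, 60.9]
opening: -0.0002
finger_force: 30.2
```

Contact went hard at 66.6 mm, higher than expected. I back off and check the button's heights in the saved depth map.

```bash
python3 -m crank '[0,0,-0.004,0,0,0, 0,0,-0.008,0,0,0, 0,0,-0.04,0,0,0, -0.04,0,-0.05,0,0,0, -0.05,0,-0.02,0,0,0, -0.05,0,0,0,0,0, 0,0,0,0,0,0]'
python3 - <<'E'
from h import *
def prof(p,tag):
    K=p["intrinsics"]; Z=p["z_map"]; v,u=np.mgrid[0:384,0:512]
    C=np.stack([(u-K[0,2])/K[0,0]*Z,(v-K[1,2])/K[1,1]*Z,Z],-1); W=F.inv().apply(((C-p["t"])@p["R"]-O).reshape(-1,3))*1e3
    r=np.hypot(W[:,0]+74,W[:,1]-67); ok=(Z.ravel()>0)&(W[:,2]<90)
    for a,b in((0,6),(6,10),(10,13),(14,17),(17,20),(22,26)):
        q=W[ok&(r>=a)&(r<b)]; print(tag,a,b,len(q),np.round(np.percentile(q[:,2],[10,50,90]),1) if len(q) else "")
    # rocker profile & strip
    for x in range(-32,12,6):
        q=W[ok&(abs(W[:,0]-x)<3)&(abs(W[:,1]-67)<7)]; print(tag,"rock",x,len(q),np.round(np.median(q[:,2]),1) if len(q) else "")
    return W
prof(dict(np.load("top0.npz")),"top0")
p=capture("top"); prof(p,"top"); cv2.imwrite("pics/top2.png",cv2.resize(p["color"][110:250,140:280],None,fx=4,fy=4,interpolation=cv2.INTER_CUBIC))
p=capture("side"); prof(p,"side"); here(); print(ctrl.grasp_offset)
E
```

```text
time_s: 13.25
position: [0.3586, 0.1642, 0.1848]
ee_rot: [0.997, 0.074, -0.001, 0.0]
wrist_force: [1.4, -0.2, -0.2]
opening: -0.0001
finger_force: 0.0
top0 0 6 22 [71.2 72.5 74.1]
top0 6 10 38 [70.6 72.3 74.7]
top0 10 13 49 [62.9 70.8 74. ]
top0 14 17 49 [61.4 62.8 65. ]
top0 17 20 74 [53.6 62.2 64.4]
top0 22 26 94 [48.8 51.1 52.6]
top0 rock -32 18 57.7
top0 rock -26 14 60.6
top0 rock -20 16 60.4
top0 rock -14 12 59.7
top0 rock -8 18 61.2
top0 rock -2 14 63.1
top0 rock 4 17 65.6
top0 rock 10 7 66.6
top 0 6 22 [70.3 72.9 74.5]
top 6 10 39 [69.9 72.3 74. ]
top 10 13 49 [64.3 71.2 73.2]
top 14 17 48 [60.4 62.8 64.5]
top 17 20 74 [50.7 62.  64.6]
top 22 26 74 [49.  50.8 52.7]
top rock -32 21 62.3
top rock -26 15 65.5
top rock -20 15 63.1
top rock -14 10 60.9
top rock -8 15 61.4
top rock -2 15 60.2
top rock 4 14 60.0
top rock 10 12 58.5
side 0 6 13 [-754.8   69.5   71.6]
side 6 10 29 [-755.1 -747.6   71.7]
side 10 13 37 [-755.3   63.1   71.4]
side 14 17 39 [-754.4   59.8   68.4]
side 17 20 39 [-754.6 -749.9   60.8]
side 22 26 77 [-755.1   48.7   57.8]
side rock -32 11 62.4
side rock -26 9 -750.5
side rock -20 8 -749.5
side rock -14 7 -750.9
side rock -8 8 -346.9
side rock -2 12 -750.4
side rock 4 7 -752.8
side rock 10 3 -750.6
t 13.35 fix mm [-213.8   68.1  185. ] toolx yaw 8.506092748944342 F [ 1.3  0.1 -0.4]
0.0187
```

View pics/top2.png

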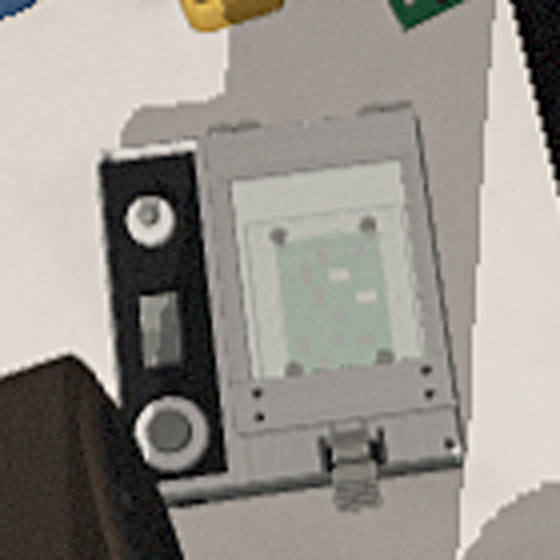

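The lid is latched, the rocker is on and the button is back up. Its top measures about 72.5 mm, so a hard stop at 66.6 would be full travel. I press once more in small steps to confirm where contact begins.

```bash
python3 -m crank '[0.05,0,0,0,0,0, 0.05,0,0.02,0,0,0, 0.04,0.001,0.04,0,0,0, 0,0,0.04,0,0,0, 0,0,0.01,0,0,0, 0,0,0,0,0,0, 0,0,0,0,0,0]'; python3 -c "
from h import *; go(-74,67,71.5)"
```

```text
time_s: 14.22
position: [0.5016, 0.185, 0.0759]
ee_rot: [0.997, 0.074, 0.001, -0.0]
wrist_force: [0.6, -0.3, 1.2]
opening: 0.0001
finger_force: 0.0
t 14.225 fix mm [-73.2  66.8  75.9] toolx yaw 8.49024683507966 F [ 0.6 -0.3  1.2]
delta tool mm [-0.8 -0.2  4.4]
```

```bash
python3 -m crank '[-0.001,0,0.003,0,0,0, 0,0,0,0,0,0]'; python3 -m crank '[0,0,0.002,0,0,0, 0,0,0,0,0,0]'; python3 -m crank '[0,0,0.002,0,0,0, 0,0,0,0,0,0]'; python3 -m crank '[0,0,0.001,0,0,0, 0,0,0,0,0,0]';python3 -m crank '[0,0,0.001,0,0,0, 0,0,0,0,0,0, 0,0,0,0,0,0]'
```

```text
time_s: 14.48
position: [0.5004, 0.1848, 0.0723]
ee_rot: [0.997, 0.074, 0.001, -0.0]
wrist_force: [1.5, 0.8, 2.0]
opening: -0.0001
finger_force: 1.0
time_s: 14.72
position: [0.5003, 0.1848, 0.0697]
ee_rot: [0.997, 0.074, 0.0, -0.0]
wrist_force: [2.1, 1.6, 4.0]
opening: 0.0001
finger_force: 1.8
time_s: 14.98
position: [0.5003, 0.1847, 0.0676]
ee_rot: [0.997, 0.074, 0.0, -0.0]
wrist_force: [2.0, 2.5, 4.8]
opening: -0.0002
finger_force: 2.4
time_s: 15.22
position: [0.5004, 0.1847, 0.0673]
ee_rot: [0.997, 0.074, 0.001, -0.0]
wrist_force: [-1.0, 0.6, 20.2]
opening: 0.0005
finger_force: 10.2
time_s: 15.6
position: [0.5004, 0.1848, 0.067]
ee_rot: [0.997, 0.074, 0.001, -0.0]
wrist_force: [-5.4, -0.6, 36.5]
opening: -0.0001
finger_force: 18.4
```

The spring builds to about 5 N and then meets a hard stop, so the button is fully pressed. I retreat, check and hand in.

```bash
python3 -m crank '[0,0,-0.004,0,0,0, 0,0,-0.01,0,0,0, 0,0,-0.05,0,0,0, -0.03,0,-0.05,0,0,0, -0.05,0,-0.02,0,0,0, -0.05,0,0,0,0,0, 0,0,0,0,0,0, 0,0,0,0,0,0, 0,0,0,0,0,0]'
python3 - <<'E'
from h import *
p=capture("top")
for n,X in(("start",(-74,67,72)),("rocker near",(-27,67,65)),("rocker far",(4,67,61)),("lid",(-70,-10,84)),("stop",(56,67,72))):
    print(n,np.round(F.inv().apply(world(p,*pix(p,O+F.apply(np.array(X)/1e3)),1)-O)*1e3,1))
here(); print(ctrl.close_job())
E
```

```text
time_s: 16.73
position: [0.372, 0.1655, 0.1995]
ee_rot: [0.997, 0.074, 0.0, 0.0]
wrist_force: [-0.1, -0.3, -0.4]
opening: 0.0
finger_force: 0.0
start [-74.1  67.9  73.1]
rocker near [-28.   67.1  66.4]
rocker far [ 5.  67.5 60.1]
lid [-70.6  -8.9  84.5]
stop [55.  67.3 73.9]
t 16.775 fix mm [-204.3   66.9  199.4] toolx yaw 8.473381039434509 F [-0.2 -0.  -0.4]
the job is handed in; nothing more can be done
None
```

The job is handed in at 16.8 s of the 43 s allowed. The last depth reading showed the lid latched, the rocker on and the start button back up after a full press (done twice to confirm the travel); hand-in gave no verdict.

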